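# Open the label printer by its hidden release

## Task

Open the label printer for a new roll: feel along the flat strip on the right-hand side of its top for the flush release button and press it so that the cover springs up, then push the cover with your fingers right over onto its back stop and move clear. Use only touch, with light pushes on the cover: do not grip it, and leave the rolls and tools around the printer where they are.

Things in the scene. Friction and masses are not known exactly. Their poses are not given: they have to be found in the camera images.
- printer: grey label printer fixed to the bench, 350 long (its x, label slot and small blank display at the -x end), 275 wide (its y), 150 tall. Its level top is 150 mm above the bench: the display deck at the front, the windowed cover on the left (+y), and along the whole right side (-y) a strip 80 wide with the release panel let into it. Origin under its centre
- panel_centre (a point): centre of the release panel, on its face: a level grey panel 152 (along this point's x) x 56 (its y) mm, set 2.5 mm below the bezel round it on the right side of the printer's top. Axes as the printer's: x away from its front, y towards the cover, z up. The panel is rigid; the flush release button is somewhere in it, in the same grey plastic
- release (a joint): press of the release button, m: 0 at rest, 0.005 fully down; about 2 N to start, 5 N at full travel, springs back. The catch lets go at 0.003. Button 46 (x) x 44 (y) mm, face 1 mm below the panel's, outlined by a 1.5 mm seam; centred across the panel (y = 0), but along it anywhere from x = -48 to +48 mm: it differs from unit to unit and is not reported, so look or feel for it
- cover (a joint): cover angle, rad: 0 shut (level, held by the catch); 1.35 where its spring lifts it once the catch lets go (about a second); 1.92 on its back stop. Above that it swings freely: let go before it is well past upright it falls back to 1.35, from about 1.75 it drops onto the stop and stays
- cover_edge (a point): middle of the cover's free edge, mid-thickness; moves with the cover. The cover is a flat grey frame with a clear window, 263 long (along the hinge) x 180 wide x 6 thick; shut, its top is level with the bezel and its free edge is 45 mm to the +y side of the panel's centre line. A 25 mm steel striker hangs under that edge 105 mm behind its middle (a finger pushing the cover is best kept ahead of it, its tip just below the edge)
- hinge_centre (a point): middle of the cover's hinge line along the printer's left edge, 150 mm above the bench; fixed to the printer, axes as the printer's. The hinge runs along x; the cover's free edge swings up and over towards +y
- roll_low: white label roll standing on its flat end, 100 across, 52 tall mm, loose on the bench, not part of the job; origin under its centre
- roll_orange: orange label roll on its flat end, 116 across, 78 tall mm, loose on the bench, not part of the job; origin under its centre
- roll_yellow: yellow label roll on its flat end, 104 across, 76 tall mm, loose on the bench, not part of the job; origin under its centre
- roll_tall: white label roll on its flat end, 110 across, 102 tall mm, loose on the bench, not part of the job; origin under its centre
- core: empty cardboard roll core standing up, 44 across, 76 tall mm, loose on the bench, not part of the job; origin under its centre
- knife: closed utility knife lying flat, about 165 x 26 x 20 mm, loose on the bench, not part of the job; origin under its centre
- scanner: hand-held barcode scanner lying down, about 190 x 62 x 51 mm, loose on the bench, not part of the job; origin under its centre

How it is judged:
By the outcome, as a careful person would: the job done as asked, in the order asked, and still so for the second after the job is handed in, with the robot touching nothing.
It also fails if it takes over 64 s, if anything falls off the work surface, if the arm or the gripper's body presses on something with over 40 N, if the wrist force passes 120 N, or if a joint passes its speed limit or range.

## Robot

A 6-joint arm with a two-finger parallel gripper is mounted at the origin on the work surface. World frame = base frame: x ahead of the robot, y to its left, z up, the work surface at z = 0. Lengths are in m, angles in rad, forces in N, time in s.
With the tool pointing down it reaches from about 0.35 to 0.725 m from the base axis. Payload 4.3 kg.
Tool frame: the origin (TCP) lies at the centre of the arm's flange, where the gripper is bolted on; the fingertips stand 173 mm ahead of it and the grasp point (between the pads) lies 155 mm ahead of it; z points along the fingers, y is the direction in which the jaws open and shut (so a half turn about z gives the same grasp; the last joint's range is limited). The gripper opens to 85 mm and grips with 20 to 120 N. Pads are 22 mm wide; open, the fingers measure 114 mm over their backs; the gripper's body (76 mm by 85 mm) begins 54 mm behind the grasp point. The pads swing forward as they close: fully open they stand 13 mm farther back than shut.
Start: joints at [-1.235, 0.377, 0.081, 1.274, 0, 1.46], TCP at [0.248, -0.519, 0.405] pointing down, gripper open.
Joint ranges: [-2.72, 2.72], [-0.84, 1.66], [-1.02, 1.22], [-1.77, 2.12], [-1.37, 1.28], [-3.14, 3.14]. Speed limits (rad/s): [2.57, 2.57, 3.14, 3.14, 3.14, 3.14].

## Interface

Orientations are given as [roll, pitch, yaw] about the fixed x, y, z axes, in that order (R = Rz(yaw) Ry(pitch) Rx(roll)).
In Python, from cell import arm gives the robot as it stands. Calls block until the motion is done:
- arm.move_pose(position, orientation): joint-space move of the TCP to a pose.
- arm.move_linear(position, frame=None, max_speed=0.15, threshold=None): straight line of the TCP; frame=None keeps the orientation; max_speed is the mean speed in m/s. With threshold (N) it stops when the force on the tool has changed by that much, and returns True; else False.
- arm.move_j(angles): joint-space move.
- arm.move_gripper(opening, grasp_force=None): finger opening in m; grasp_force is the grip in N (None keeps the last); returns when the fingers have stopped.
- arm.hold(seconds).
- arm.inverse_kinematics(position, orientation): joint angles nearest the present ones, or None.
- arm.state(): the state.
- arm.snapshot(name): name is "side" or "top" or "wrist"; returns the picture (480x640x3 uint8, red, green, blue); there is no depth.
- arm.camera_model(name): a dict with "camera_matrix" (3x3 intrinsics, pixels), "camera_from_world" (4x4, takes a point from world to camera coordinates); the wrist camera has in their place "mount" (4x4, takes a point from camera to tool coordinates, whose origin is the TCP and whose axes are the flange's). Camera axes: x right, y up, looking along -z (the intrinsics and any distortion apply to the point x, -y, -z); pixel columns grow to the right and rows downward; lengths in m; the calibration is good to about 2 mm. A picture is of the moment at which its call begins: read the wrist's pose just before it. camera_model takes no time and is no camera call.
A pose or a line that the arm cannot do raises arm.PlanningError and nothing moves.
- arm.hand_in(): hands the job in, once; it reports no verdict.
Trained networks look in the newest picture that a camera, given by its name, has taken for a name from the list of things; names that differ only in an ending like _2 or _b are one class to them, and where a whole thing is asked for, a point or a joint stands for the part that bears it (a point fixed in the world has none). Each returns a list of dicts, best first, with "p" (0 to 1); they miss things now and then, are a little off and sometimes report something else, mostly with a low value. They report only what shows in the picture. A call takes as long as a camera call.
- arm.search_frame(camera, name): "box" ([left, top, right, bottom] in pixels, round what is visible of it).
- arm.masks_of(camera, name): "pixels" (480x640 bool, what is visible of it) and "box" ([left, top, right, bottom] in pixels, round what is visible of it).
The state is a dict: "clock": time; "joints": joint angles; "joint_vel": joint speeds; "joint_efforts": joint torques, N m; "eef_pos": TCP position; "ee_rot": TCP orientation; "ft_force": force on the tool from outside, world axes, zero at the start; "moment": the same for the moment, N m; "gripper_width": finger opening in m.
Only numpy, scipy, OpenCV 4.12 (cv2) and the standard library are available. Lean on these libraries where they do the work, as an engineer would, in place of code of your own. Each camera call takes 0.05 s, during which the arm holds its last target.

## Working session

There is one attempt and no reset: what is moved stays moved. The work goes in short steps, each a Python script; the robot and the scene stay as the last script left them, time stands still between calls to the robot, and variables do not carry over. Pictures are saved under pics/ and viewed, and the job is handed in when it is done.

```bash
ls; mkdir -p pics; python3 - <<'E'
from cell import arm
import cv2
for n in ["side","top","wrist"]:
    im=arm.snapshot(n); cv2.imwrite(f"pics/{n}0.png",im[:,:,::-1])
    m=arm.camera_model(n); print(n,m)
    for t in ["printer","panel_centre","cover_edge","release"]:
        try:
            r=arm.search_frame(n,t); print(t,[(d['box'],d['p']) for d in r[:2]])
        except Exception as e: print(t,e)
print(arm.state())
E
```

```text
pics
side {'camera_matrix': array([[466.85072892,   0.        , 314.17289818],
       [  0.        , 466.85072892, 242.16027355],
       [  0.        ,   0.        ,   1.        ]]), 'camera_from_world': array([[-0.93309822, -0.35950028,  0.00934168,  0.5249762 ],
       [ 0.26879331, -0.67993657,  0.68222901, -0.23401586],
       [-0.23890977,  0.63909765,  0.73107887, -1.11128935],
       [ 0.        ,  0.        ,  0.        ,  1.        ]])}
printer [([219.4, 193.8, 401.5, 351.0], 0.88)]
panel_centre [([219.7, 192.8, 402.1, 349.2], 0.59)]
cover_edge [([230.4, 211.2, 358.2, 302.5], 0.91)]
release [([325.8, 210.9, 347.2, 228.2], 0.59)]
top {'camera_matrix': array([[613.80332027,   0.        , 325.34240867],
       [  0.        , 613.80332027, 240.61550788],
       [  0.        ,   0.        ,   1.        ]]), 'camera_from_world': array([[-0.01219936, -0.99981194, -0.01507528,  0.01782778],
       [ 0.99492763, -0.01364251,  0.09966391, -0.6018205 ],
       [-0.09985083, -0.01378298,  0.99490695, -1.4671509 ],
       [ 0.        ,  0.        ,  0.        ,  1.        ]])}
printer [(
[... 735 characters left out ...]
ntre []
cover_edge []
release []
{'clock': 0.75, 'joints': array([-1.23531940e+00,  3.77261941e-01,  8.10214252e-02,  1.27436170e+00,
        1.82517727e-05,  1.46049859e+00]), 'joint_vel': array([ 0.0004799 ,  0.00013294,  0.00035483,  0.00040871, -0.00020199,
       -0.00049807]), 'joint_efforts': array([-3.52299821e-04, -4.63415194e+01,  2.70126396e+01, -1.99597889e-04,
       -1.81717434e-05, -4.28201815e-06]), 'eef_pos': array([ 0.24793472, -0.51883522,  0.40475943]), 'ee_rot': array([3.14139771e+00, 3.22588278e-06, 4.45774671e-01]), 'ft_force': array([-0.37551398,  0.17877138,  0.3705393 ]), 'moment': array([ 0.00732356, -0.0294834 ,  0.03507029]), 'gripper_width': 0.08540750942866042}
```

View pics/top0.png

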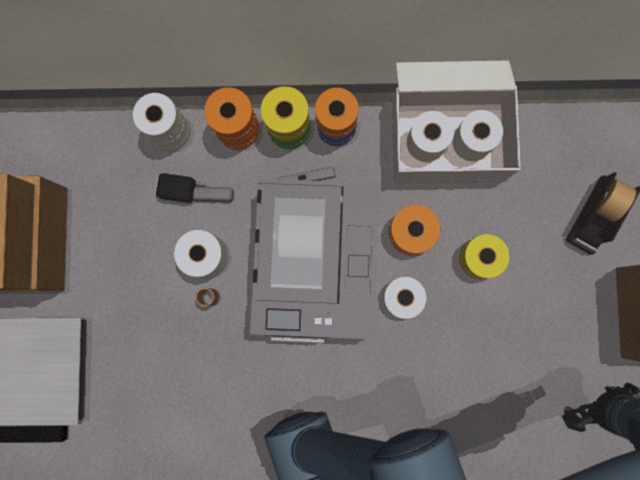

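View pics/side0.png

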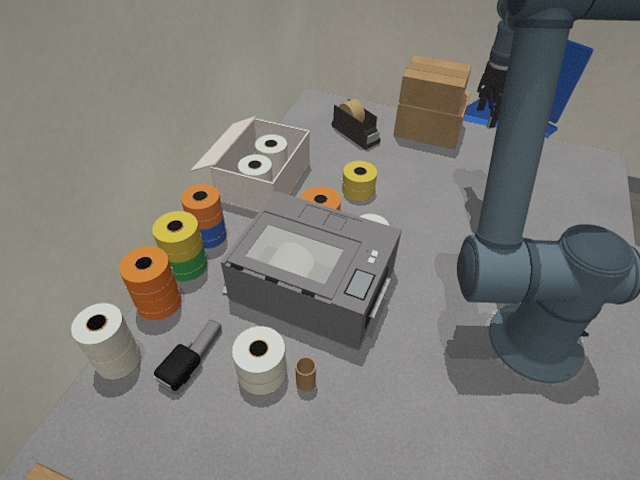

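```bash
python3 - <<'E'
import cv2
a=cv2.imread("pics/top0.png")[165:355,235:395]
cv2.imwrite("pics/topc.png",cv2.resize(a,None,fx=3.1,fy=3.1,interpolation=cv2.INTER_CUBIC))
a=cv2.imread("pics/side0.png")[185:360,210:410]
cv2.imwrite("pics/sidec.png",cv2.resize(a,None,fx=3.4,fy=3.4,interpolation=cv2.INTER_CUBIC))
E
```

```text
(no output)
```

View pics/topc.png

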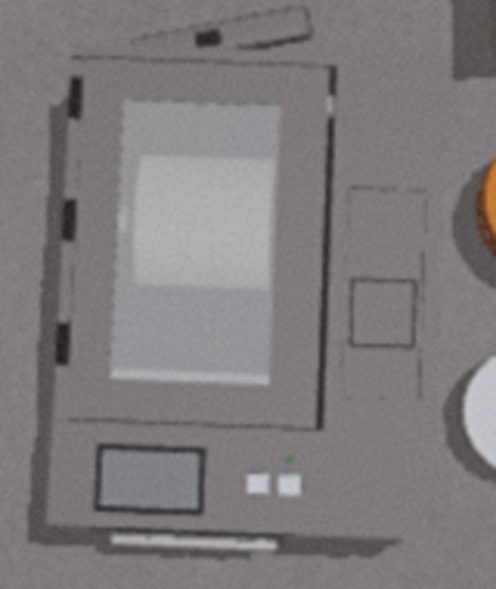

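View pics/sidec.png

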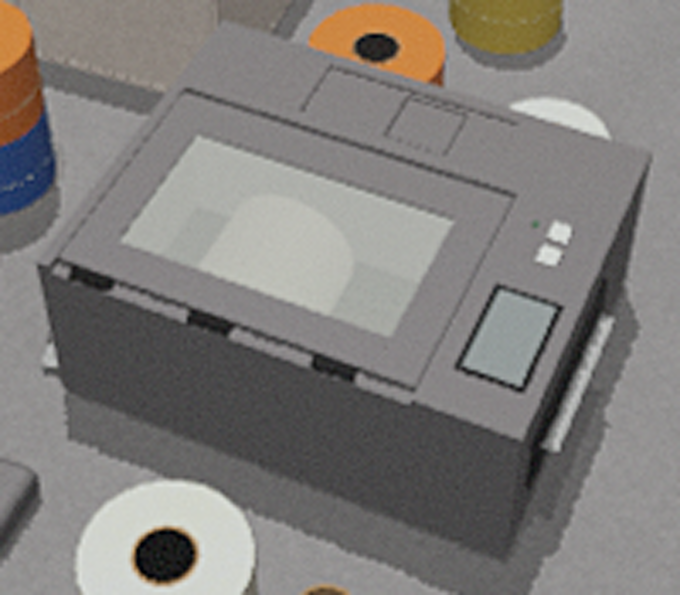

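The top picture shows the button's square seam at about pixel (358, 266). The panel outline spans rows 225–293, and the cover's free edge runs from (342, 186) to (338, 303). The knife lies just behind the printer, with the orange and low white rolls to its right.

```bash
cat > h.py <<'E'
import numpy as np, cv2
from cell import arm
def ray(cam,px,z,T=None):
    m=arm.camera_model(cam); K=m["camera_matrix"]; M=m["camera_from_world"] if T is None else T
    d=np.array([(px[0]-K[0,2])/K[0,0],-(px[1]-K[1,2])/K[1,1],-1.])
    R=M[:3,:3]; o=-R.T@M[:3,3]; d=R.T@d
    return o+d*(z-o[2])/d[2]
def proj(cam,p):
    m=arm.camera_model(cam);K=m["camera_matrix"];c=m["camera_from_world"]@np.r_[p,1]
    return K[0,0]*c[0]/-c[2]+K[0,2], K[1,1]*-c[1]/-c[2]+K[1,2]
E
python3 - <<'E'
from h import *
t=lambda x,y:(x/3.1+235-.3,y/3.1+165-.3)
s=lambda x,y:(x/3.4+210-.3,y/3.4+185-.3)
for n,p in dict(btn1=(350,281),btn2=(415,281),btn3=(413,346),btn4=(350,345),cov_br=(333,64),cov_fr=(320,429),cov_bl=(73,57),cov_fl=(62,419),p_bl=(350,187),p_br=(427,190),p_fr=(419,399),p_fl=(345,398)).items():
    z=.147 if n[0] in'bp' else .15
    print(n,ray("top",t(*p),z).round(4))
for n,p in dict(btn_b=(408,96),btn_b2=(466,110),btn_c=(448,153),btn_d=(386,135),cov_br=(183,90),cov_fr=(516,194),cov_fl=(415,388),cov_bl=(52,262),p_bl=(304,109),p_br=(333,67),fl=(525,440),fr=(650,155)).items():
    z=.147 if n[0] in'bp' else .15
    print(n,ray("side",s(*p),z).round(4))
for n in ["roll_low","roll_orange","roll_yellow","roll_tall","core","knife","scanner"]:
    arm.search_frame
    r=arm.search_frame("top",n)
    for d in r[:2]:
        b=d['box']; print(n,np.round(b),d['p'],ray("top",((b[0]+b[2])/2,(b[1]+b[3])/2),.05).round(3))
E
```

```text
btn1 [ 0.5564 -0.0411  0.147 ]
btn2 [ 0.5558 -0.088   0.147 ]
btn3 [ 0.5089 -0.0857  0.147 ]
btn4 [ 0.5102 -0.0404  0.147 ]
cov_br [ 0.7151 -0.0311  0.15  ]
cov_fr [ 0.4502 -0.0179  0.15  ]
cov_bl [0.7232 0.159  0.15  ]
cov_fl [0.4596 0.1672 0.15  ]
p_bl [ 0.6249 -0.0422  0.147 ]
p_br [ 0.6219 -0.098   0.147 ]
p_fr [ 0.4708 -0.0893  0.147 ]
p_fl [ 0.4722 -0.0362  0.147 ]
btn_b [ 0.5551 -0.087   0.147 ]
btn_b2 [ 0.5098 -0.0887  0.147 ]
btn_c [ 0.5078 -0.0411  0.147 ]
btn_d [ 0.5561 -0.0419  0.147 ]
cov_br [ 0.7132 -0.0279  0.15  ]
cov_fr [ 0.4493 -0.0175  0.15  ]
cov_fl [0.4592 0.1671 0.15  ]
cov_bl [0.7228 0.1583 0.15  ]
p_bl [ 0.6223 -0.0452  0.147 ]
p_br [ 0.6193 -0.0961  0.147 ]
fl [0.3828 0.1794 0.15  ]
fr [ 0.3704 -0.0902  0.15  ]
roll_low [380. 276. 428. 321.] 0.95 [ 0.46  -0.176  0.05 ]
roll_orange [391. 206. 439. 255.] 0.76 [ 0.621 -0.206  0.05 ]
roll_orange [350. 254. 372. 279.] 0.23 [ 0.536 -0.075  0.05 ]
roll_yellow [459. 236. 510. 277.] 0.73 [ 0.556 -0.371  0.05 ]
roll_yellow [252. 177. 380. 345.] 0.49 [0.551 0.033 0.05 ]
roll_tall [175. 229. 227. 279.] 0.8 [0.572 0.31  0.05 ]
roll_tall [387. 204. 440. 255.] 0.5 [ 0.624 -0.202  0.05 ]
core [196. 287. 222. 306.] 0.82 [0.468 0.289 0.05 ]
knife [280. 169. 339. 181.] 0.87 [0.761 0.046 0.05 ]
scanner [155. 172. 235. 204.] 0.71 [0.733 0.325 0.05 ]
scanner [247. 180. 381. 344.] 0.25 [0.549 0.037 0.05 ]
```

Both cameras agree within about 2 mm, and the sizes match: the panel measures about 152 mm and the button about 46 mm. The button centre is at about (0.533, −0.064), and the printer's yaw is about −0.04. Next I'll press with the fingers closed and the force limited.

```bash
python3 - <<'E'
from h import *
O=[np.pi,0,-0.04]
B=(0.533,-0.064)
arm.move_gripper(0.0)
print(arm.inverse_kinematics([*B,.173+.19],O))
arm.move_pose([*B,.173+.19],O)
s=arm.state();print(s['clock'],s['eef_pos'],s['ee_rot'],s['gripper_width'],s['ft_force'])
im=arm.snapshot("wrist");cv2.imwrite("pics/w1.png",im[:,:,::-1])
im=arm.snapshot("top");cv2.imwrite("pics/t1.png",im[150:360,220:400,::-1].repeat(2,0).repeat(2,1))
E
```

```text
[-0.2376926   0.31511326 -0.11719207  1.138491    0.          2.94390006]
3.8083 [ 0.53303328 -0.06470621  0.36310926] [ 3.14125581e+00 -2.36380461e-04 -4.09573935e-02] 0.0003465071803446438 [-0.14002905  0.0873125  -0.14935394]
```

View pics/w1.png

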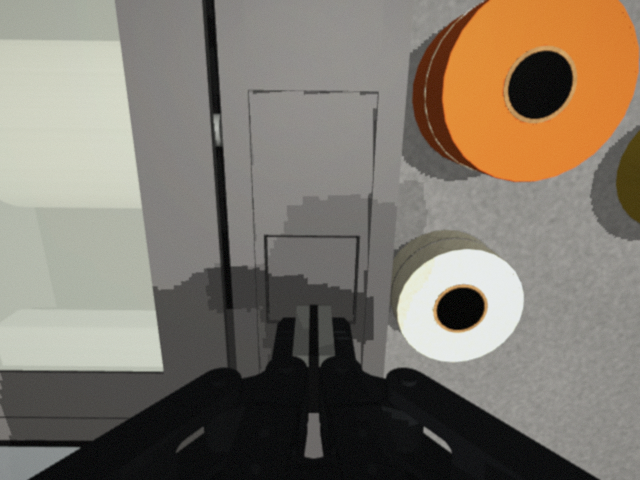

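The wrist view shows the button seam from (265, 236) to (358, 322), just ahead of the fingertips. I'll check its position from these pixels.

```bash
cat >> h.py <<'E'
from scipy.spatial.transform import Rotation as Rr
def wT():
    s=arm.state();W=np.eye(4);W[:3,:3]=Rr.from_euler('xyz',s['ee_rot']).as_matrix();W[:3,3]=s['eef_pos']
    return np.linalg.inv(W@arm.camera_model("wrist")["mount"])
E
python3 - <<'E'
from h import *
T=wT()
for p in [(265,236),(358,236),(358,322),(268,322),(249,91),(378,93),(214,128)]: print(p,ray("wrist",p,.147,T).round(4))
E
```

```text
(265, 236) [ 0.5569 -0.0428  0.147 ]
(358, 236) [ 0.5549 -0.0884  0.147 ]
(358, 322) [ 0.5071 -0.0881  0.147 ]
(268, 322) [ 0.5091 -0.0405  0.147 ]
(249, 91) [ 0.6235 -0.0413  0.147 ]
(378, 93) [ 0.6202 -0.0975  0.147 ]
(214, 128) [ 0.6087 -0.0241  0.147 ]
```

```bash
python3 - <<'E'
from h import *
B=(0.532,-0.065)
arm.move_linear([*B,.173+.151],max_speed=0.06)
r=arm.move_linear([*B,.173+.1415],max_speed=0.012,threshold=5.5)
s=arm.state();print(r,s['clock'],s['eef_pos'][2]-.173,s['ft_force'])
im=arm.snapshot("side");cv2.imwrite("pics/s2.png",im[:,:,::-1])
arm.hold(0.3)
s=arm.state();print(s['clock'],s['eef_pos'][2]-.173,s['ft_force'])
E
```

```text
True 5.4917 0.1420022791794247 [-0.16113845 -0.65911322  4.79819308]
5.8417 0.1419445785346934 [0.87407129 0.44476321 5.98689377]
```

View pics/s2.png

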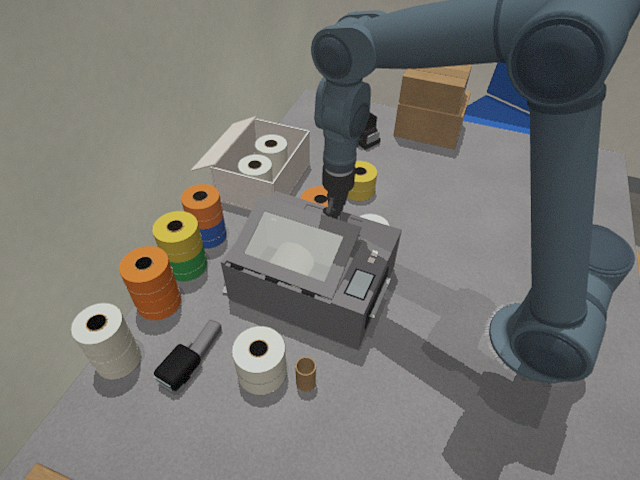

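The button is fully down at about 5 N, and the cover is already lifting in the side view. I'll retract and check.

```bash
python3 - <<'E'
from h import *
arm.hold(0.6)
arm.move_linear([0.532,-0.065,.173+.298],max_speed=0.12)
s=arm.state();print(s['clock'],s['eef_pos'],s['ft_force'])
for n in ["side","top"]:
    im=arm.snapshot(n);cv2.imwrite(f"pics/{n}3.png",im[:,:,::-1])
h=np.array([.591,.163,.15]); ux=np.array([np.cos(-.04),np.sin(-.04),0]); uy=np.array([-ux[1],ux[0],0])
for th in (1.35,1.92):
  e=h-uy*.185*np.cos(th)+np.array([0,0,.185*np.sin(th)])
  print(th,e,[np.round(proj(c,e+ux*d)) for c in("side","top") for d in(-.13,.13)])
E
```

```text
7.8917 [ 0.53180336 -0.06494953  0.47011252] [-0.23851796  0.41003235  1.04326154]
1.35 [0.58937978 0.12251617 0.33050882] [array([342., 228.]), array([225., 191.]), array([263., 299.]), array([268., 167.])]
1.92 [0.59353123 0.22624705 0.32383441] [array([321., 268.]), array([197., 226.]), array([210., 298.]), array([216., 167.])]
```

View pics/side3.png

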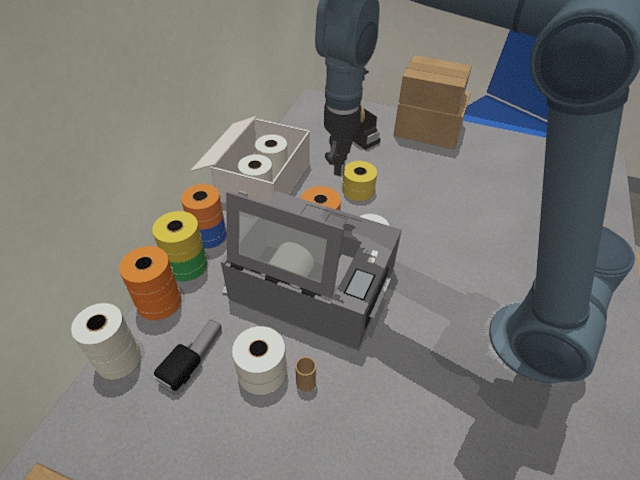

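View pics/top3.png

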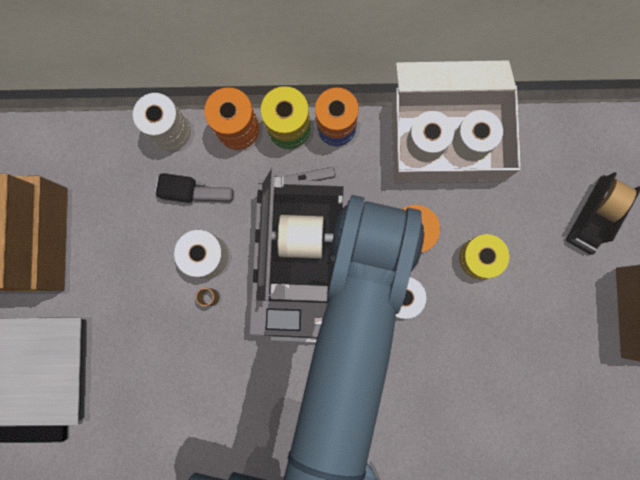

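The cover has sprung up to about 1.35 rad: the edge seen at (342, 228)–(228, 192) matches the predicted projection. Next I'll push it over at mid-length, ahead of the striker.

```bash
python3 - <<'E'
from h import *
z=.173+.303
arm.move_linear([.57,.06,z],max_speed=0.15)
s=arm.state();print(s['clock'],s['eef_pos'],s['ft_force'])
for y in (.12,.15,.175,.19):
    r=arm.move_linear([.57,y,z],max_speed=0.06,threshold=8)
    s=arm.state();print(r,s['clock'],s['eef_pos'],s['ft_force'])
    if r: break
im=arm.snapshot("side");cv2.imwrite("pics/side4.png",im[:,:,::-1])
im=arm.snapshot("top");cv2.imwrite("pics/top4.png",im[:,:,::-1])
E
```

```text
Traceback (most recent call last):
cell.PlanningError: the arm cannot follow that straight line within its joint ranges
```

```bash
python3 - <<'E'
from h import *
z=.173+.303
O=[np.pi,0,np.pi-.04]
for y in (.0,.06,.2): print(arm.inverse_kinematics([.57,y,z],O))
arm.move_pose([.57,0.03,z],O)
s=arm.state();print(s['clock'],s['eef_pos'],s['ee_rot'],s['ft_force'])
arm.move_linear([.57,.07,z],max_speed=0.1)
for y in (.12,.15,.175,.19):
    r=arm.move_linear([.57,y,z],max_speed=0.06,threshold=8)
    s=arm.state();print(r,s['clock'],s['eef_pos'],s['ft_force'])
    if r: break
im=arm.snapshot("side");cv2.imwrite("pics/side4.png",im[:,:,::-1])
im=arm.snapshot("top");cv2.imwrite("pics/top4.png",im[:,:,::-1])
E
```

```text
[-0.11128217  0.36351268  0.24367707  1.45096072  0.         -0.07128217]
[-0.00579127  0.3705208   0.2538997   1.45417522  0.          0.03420873]
[0.23247408 0.44126036 0.36039202 1.48992799 0.         0.27247408]
10.5 [0.56999112 0.02993271 0.47597584] [-3.14156107e+00 -3.84097091e-05  3.10125919e+00] [-0.31570085 -0.54773597 -0.08540925]
False 12.0333 [0.56999771 0.11992429 0.47592856] [-0.21052207 -0.19559476 -0.23445001]
False 12.6833 [0.56995929 0.15032253 0.47590866] [-0.16943849 -0.19056188 -0.67069031]
False 13.25 [0.56996215 0.1753639  0.47596876] [ 0.65723474 -0.34139287 -0.08514763]
False 13.65 [0.56997069 0.19040038 0.47595158] [-0.11126728 -0.18816274  0.06743534]
```

View pics/side4.png

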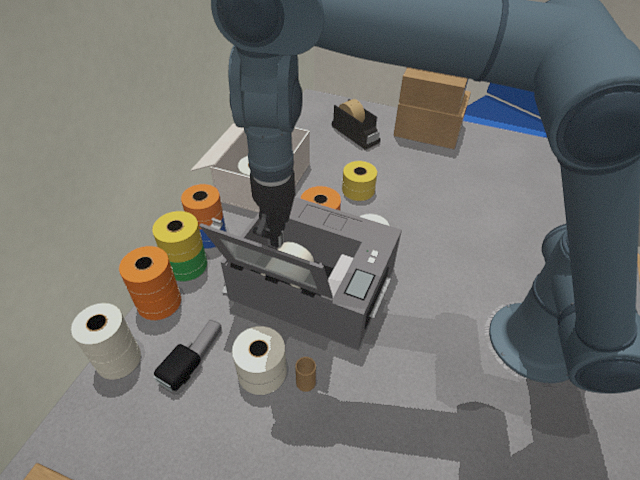

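The cover is now well past upright, with its edge running from about (200, 224) towards (325, 270), close to the prediction for the stop. I'll back off along −y and check.

```bash
python3 - <<'E'
from h import *
z=.173+.303
arm.move_linear([.57,.03,z],max_speed=0.2)
arm.move_linear([.5,-.1,z+.06],max_speed=0.2)
s=arm.state();print(s['clock'],s['eef_pos'],s['ft_force'])
for n in ["side","top"]:
    im=arm.snapshot(n);cv2.imwrite(f"pics/{n}5.png",im[:,:,::-1])
a=cv2.imread("pics/side5.png")
h=np.array([.591,.163,.15]); ux=np.array([np.cos(-.04),np.sin(-.04),0]); uy=np.array([-ux[1],ux[0],0])
for th,c in ((1.75,(0,0,255)),(1.92,(0,255,0))):
  e=h-uy*.183*np.cos(th)+np.array([0,0,.183*np.sin(th)])
  cv2.line(a,*[tuple(int(round(v)) for v in proj("side",e+ux*d)) for d in (-.13,.13)],c,1)
cv2.imwrite("pics/side5c.png",cv2.resize(a[180:370,150:420],None,fx=2.8,fy=2.8))
E
```

```text
15.65 [ 0.50021245 -0.09940024  0.53558083] [-0.66269006  0.45328457 -1.28668839]
```

View pics/side5c.png

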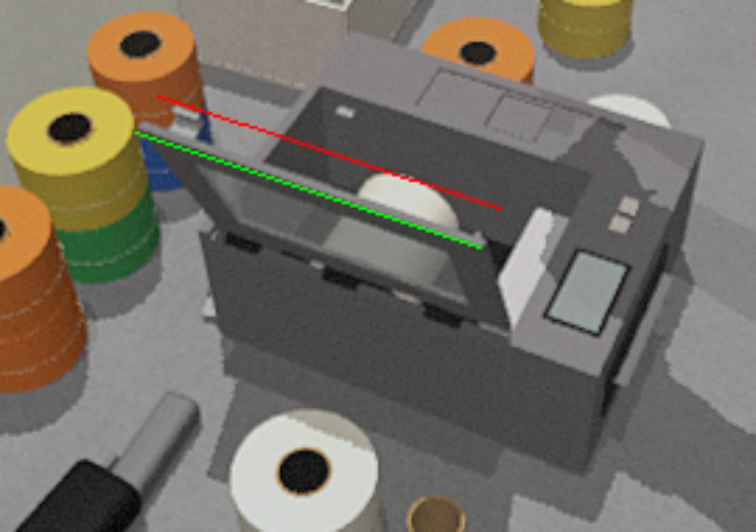

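View pics/top5.png

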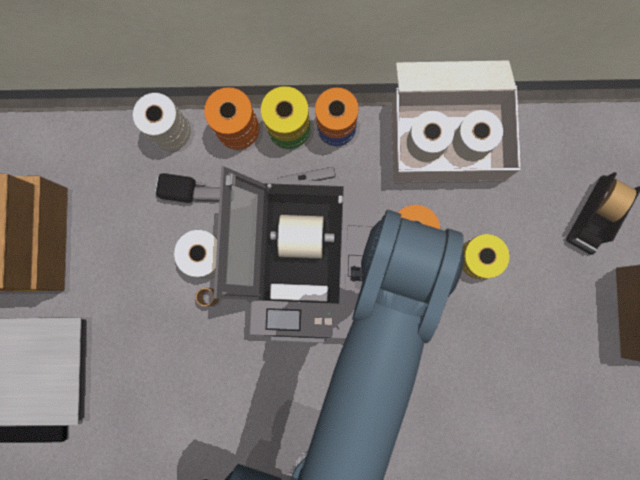

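The cover's edge lies on the 1.92 rad line in the side view, so it is on its back stop. The arm is clear, and the rolls, core, knife and scanner are where they were.

```bash
python3 - <<'E'
from cell import arm
arm.hold(0.3); print(arm.hand_in(), arm.state()['clock'])
E
```

```text
the job is handed in; nothing more can be done
the job is handed in; nothing more can be done
```

The label printer is open, with the cover resting on its back stop, and the job is handed in at about 16 s of the 64 s allowed.

- **Button:** I found it from its seam in the top, side and wrist pictures, which agreed within about 2 mm, so I did not need to feel along the strip. I pressed it with closed fingers, about 4.5 mm of travel at 5–6 N, and the cover sprang up to about 1.35 rad.
- **Cover:** I pushed it over with the closed fingers near the middle, ahead of the striker. The 8 N force limit never tripped, and I then backed away.
- **Last checks:** The side picture shows the cover edge on the line predicted for 1.92 rad. The gripper was clear of everything, and the loose items looked unmoved in the top picture, except that the arm hid part of the orange roll and all of the low white roll there.
- **Failed step:** The first straight move towards the cover was refused because of the last joint's range, and nothing moved. I turned the gripper half a turn and carried on.

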